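# Shut the pass-through gate of a packing table and drop its latch bar into the keeper

### The arm

A 6-joint arm with a two-finger parallel gripper is mounted at the origin on the work surface. World frame = base frame: x ahead of the robot, y to its left, z up, the work surface at z = 0. Lengths are in m, angles in rad, forces in N, time in s.
With the tool pointing down it reaches from about 0.35 to 1 m from the base axis. Payload 7.1 kg.
Tool frame: the origin (TCP) lies between the finger pads; the fingertips stand 22 mm ahead of it and the grasp point (between the pads) lies 3 mm ahead of it; x points along the fingers, y is the direction in which the jaws open and shut, and the axes are right-handed (so a half turn about x gives the same grasp; the last joint's range is limited). The gripper opens to 85 mm and grips with 20 to 120 N. Pads are 22 mm wide; open, the fingers measure 114 mm over their backs; the gripper's body (76 mm by 85 mm) begins 54 mm behind the grasp point. The pads swing forward as they close: fully open they stand 13 mm farther back than shut.
Start: joints at [-1.326, 0.423, 1.63, -0, 1.089, -0.019], TCP at [0.163, -0.603, 0.253] pointing down, gripper open.
Joint ranges: [-3, 3], [-0.9, 2.11], [0.09, 2.58], [-1.31, 4.45], [0.11, 2.69], [-2.54, 2.54]. Speed limits (rad/s): [2.39, 2.39, 3.01, 3.14, 3.14, 3.14].

### API

Orientations are given as a rotation vector (axis times angle).
In Python, from rig import manip gives the robot as it stands. The module is installed in compiled form; this text tells all that it offers. Calls block until the motion is done:
- manip.move_to(position, orientation): joint-space move of the TCP to a pose.
- manip.servo_line(position, orientation=None, rate=0.15): straight line of the TCP; orientation=None keeps the orientation; rate is the mean speed in m/s.
- manip.set_joints(angles): joint-space move.
- manip.command_gripper(opening, f_grip=None): finger opening in m; f_grip is the grip in N (None keeps the last); returns when the fingers have stopped.
- manip.hold(seconds).
- manip.solve_ik(position, orientation): joint angles nearest the present ones, or None.
- manip.camera(name): name is "scene" or "side" or "wrist"; returns a dict with "image" (420x560x3 uint8, red, green, blue), "fx", "fy", "cx", "cy" (pixels), "cam_to_world" (4x4, takes a point from camera to world coordinates); the wrist camera has in their place "mount" (4x4, takes a point from camera to tool coordinates, whose origin is the TCP and whose axes are the tool frame's). Camera axes: x right, y down, z forward; pixel columns grow to the right and rows downward; lengths in m; the calibration is good to about 2 mm. A picture is of the moment at which its call begins: read the wrist's pose just before it. There is no depth.
A pose or a line that the arm cannot do raises manip.IKError and nothing moves.
- manip.sign_off(): hands the job in, once; it reports no verdict.
Readings, each from a call of its own:
- manip.get_time(): time.
- manip.get_joint_positions(): joint angles.
- manip.get_joint_vel(): joint speeds.
- manip.get_tau(): joint torques, N m.
- manip.get_position(): TCP position.
- manip.get_ee_rot(): TCP orientation.
- manip.get_contact_force(): force on the tool from outside, world axes, zero at the start.
- manip.get_torque(): the same for the moment, N m.
- manip.get_width(): finger opening in m.
Only numpy, scipy, OpenCV 4.12 (cv2) and the standard library are available. Lean on these libraries where they do the work, as an engineer would, in place of code of your own. Each camera call takes 0.05 s, during which the arm holds its last target.

### The job

Shut the sliding gate in the steel divider and latch it: lift the gate's latch bar by its black knob, carry it over the keeper's lip while you slide the gate shut against its springy seal, and let the bar's tooth down fully into the keeper's notch so that the gate stays shut by itself, then let go. The keeper is light and its exact place on its slotted bracket is not known, so feel for it gently (never more than about 18 N on it), and leave the ring-shaped treats lying around the divider where they are.

Things in the scene. Friction and masses are not known exactly. Their poses are not given: they have to be found in the camera images.
- divider: Low steel wall fixed to the table, 430 mm long (its y), 12 mm thick (its x), 95 mm high, with a 140 mm wide opening in the middle. Origin: on the table under the middle of the opening. Its y points in the gate's closing direction, its x out of the face that carries gate, latch bar and keeper, z up.
- gate (a joint): How far the gate has slid shut along the divider's +y, in m; 0 is fully open. Friction about 1 N, plus 4 N at 0.1 m/s. Latched, it stands between 0.093 and 0.127, depending on where the keeper's jaw is bolted. A shut gate that is not latched is pushed back open by its seal.
- gate_edge (a point): Middle of the closing edge of the gate, a flat aluminium panel 170 mm long, 72 mm high. From joint gate = 0.086 on, this edge presses on a rubber-faced spring seal on the divider: about 2 N at first contact, rising softly by 0.15 N per mm.
- latch (a joint): Angle of the latch bar in rad. 0: level, resting on its own stop, as far down as it goes (also its height when fully in the notch); grows as the bar's free end is lifted; at most 0.30. The bar falls by its own weight (about 0.35 kg).
- latch_pivot (a point): The latch bar's hinge point on the gate, 85 mm above the table, 32 mm out (+x) from the divider's mid-plane; it moves with the gate. Hinge axis: the divider's x. The steel bar (12 mm thick, 18 mm high) runs from it along the divider's +y, past the gate's closing edge.
- knob (a point): Middle of the black upright cylindrical knob (24 mm across, 35 mm tall) on the bar: grasp here from above. 125 mm from the hinge along the bar, 46 mm above the bar's middle line, 131 mm above the table when down. It turns with the bar: 0.15 rad of lift takes it 18 mm up and 8 mm back (divider's -y) if the gate stays still.
- tooth (a point): Middle of the underside of the square tooth (12 x 12 mm) under the bar's free end: 175 mm from the hinge along the bar, 31 mm below the bar's middle line, 54 mm above the table when down. Lifting by 0.15 rad brings its lower edge about 2.5 mm forward (divider's +y) if the gate stays still.
- keeper: Slotted keeper bracket fixed to the divider beyond the opening. Origin: at table height under the nominal middle of the notch, 32 mm out from the divider's mid-plane, 125 mm along its +y. It carries a steel jaw, bolted up to 14 mm either way along y from the nominal place, differently each time: this pose does not show where.
- notch_nominal (a point): Nominal middle of the jaw's notch, at lip height (true place up to 14 mm off along y). Jaw: front lip 6 mm thick, top 70 mm above the table; notch 15.5 mm wide; back plate, top 112 mm. The bar clears the lip from 0.10 rad up. A lifted tooth (0.15 rad) slid forward stops hard at the back plate; let down about its hinge from there, it enters the notch; play about 1.7 mm each way.
- treat0: Dark brown ring-shaped dried treat, 80 mm across, 22 mm high, lying near the divider, origin under its centre. Leave it alone.
- treat1: Another such ring treat, lying near the divider. Leave it alone.
- treat2: Another such ring treat, on the gate's side of the divider. Leave it alone.

How it is judged:
On the way:
1. the latch bar has been lifted high enough to clear the keeper's lip (0.10 rad) (value of joint latch above 0.1 rad), for 0.1 s.
At the end, for the whole second after the job is handed in: The gate is shut (joint gate over 0.091, which it can only keep with the tooth behind the lip), the latch bar is fully down in the notch (joint latch under 0.02 rad), and the gate stays at rest there by itself (value of joint gate above 0.091 m and value of joint latch below 0.02 rad and velocity of joint gate between -0.01 and 0.01 m/s); the robot touches nothing.
It fails at once if the keeper is loaded with more than 18 N (rammed, or leaned on) (contact force between anything else and keeper above 18 N).
It fails at once if a treat is pushed more than 30 mm from its place (distance of any of treat0, treat1, treat2 from where it was at the start of the episode above 0.03 m).
It also fails if it takes over 72 s, if anything falls off the work surface, if the arm or the gripper's body presses on something with over 40 N, if the wrist force passes 120 N, or if a joint passes its speed limit or range.

## Working session

There is one attempt and no reset: what is moved stays moved. The work goes in short steps, each a Python script; the robot and the scene stay as the last script left them, time stands still between calls to the robot, and variables do not carry over. Pictures are saved under pics/ and viewed, and the job is handed in when it is done.

```bash
mkdir -p pics
python3 - <<'E'
from rig import manip
import cv2,json,numpy as np
print(manip.get_time())
for n in ["scene","side","wrist"]:
    c=manip.camera(n); cv2.imwrite(f"pics/{n}0.png",c["image"][:,:,::-1])
    print(n,c["fx"],c["fy"],c["cx"],c["cy"]); print(np.array(c.get("cam_to_world",c.get("mount"))).round(4).tolist())
print(manip.get_position(),manip.get_ee_rot(),manip.get_contact_force(),manip.get_width(),manip.get_time())
E
```

```text
0.0
scene 527.7341459282809 527.7341459282809 273.4137999590013 213.51833033672813
[[0.5352, 0.6036, -0.5909, 1.0147], [0.8447, -0.3794, 0.3776, -0.3014], [0.0037, -0.7012, -0.7129, 0.671], [0.0, 0.0, 0.0, 1.0]]
side 434.5468174122705 434.5468174122705 282.45277751959816 206.77070831361272
[[0.9587, -0.1367, 0.2494, 0.4014], [-0.2838, -0.516, 0.8082, -0.5935], [0.0182, -0.8456, -0.5335, 0.4947], [0.0, 0.0, 0.0, 1.0]]
wrist 308.8952420700611 308.8952420700611 279.5118806768902 210.62286595173316
[[-0.0008, -0.3259, 0.9454, -0.1209], [1.0, -0.0014, 0.0004, 0.0003], [0.0012, 0.9454, 0.3259, -0.0842], [0.0, 0.0, 0.0, 1.0]]
[ 0.16290396 -0.60297774  0.25270317] [ 2.08093093  0.27741382 -2.08125792] [ 1.27102363 -0.64777033  0.74593313] 0.08549795472775426 0.15
```

View pics/scene0.png

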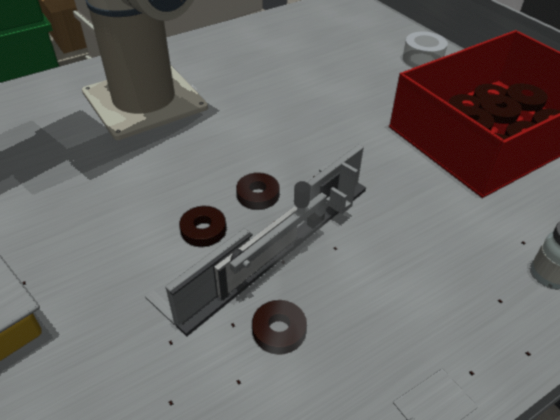

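View pics/side0.png

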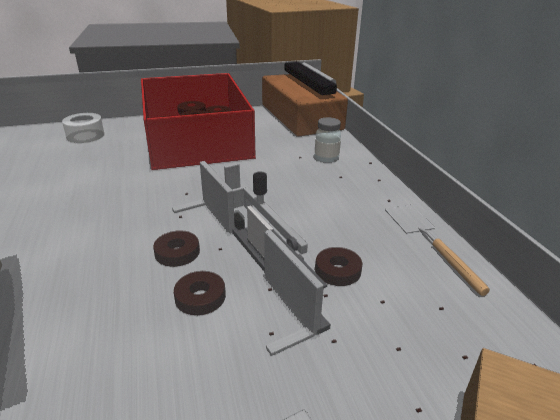

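View pics/wrist0.png

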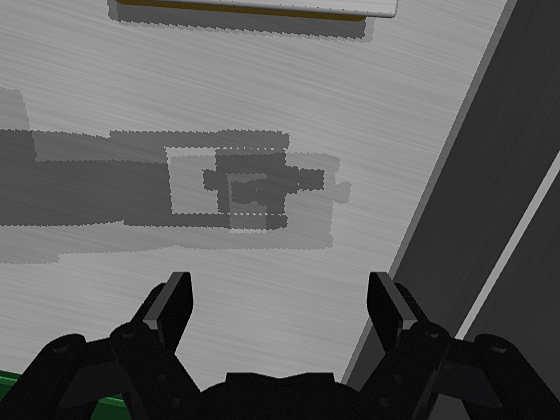

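Run:
```python
import cv2
a=cv2.imread("pics/scene0.png")[135:345,140:380]; cv2.imwrite("pics/scene0c.png",cv2.resize(a,None,fx=2.85,fy=2.85,interpolation=cv2.INTER_CUBIC))
a=cv2.imread("pics/side0.png")[155:355,165:365]; cv2.imwrite("pics/side0c.png",cv2.resize(a,None,fx=3,fy=3,interpolation=cv2.INTER_CUBIC))
```

```text
(no output)
```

View pics/scene0c.png

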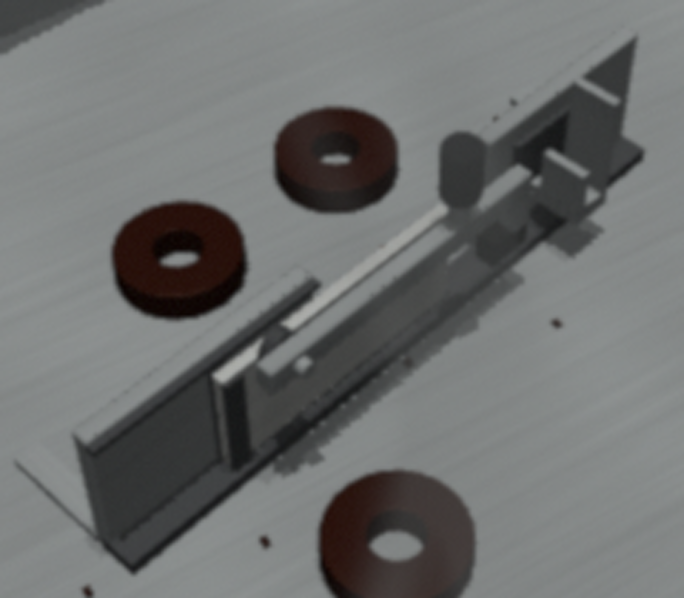

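View pics/side0c.png

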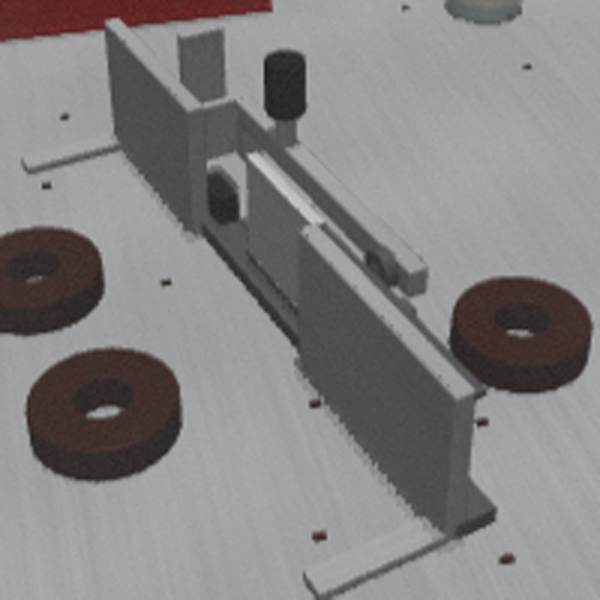

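```bash
cat > h.py <<'E'
import numpy as np
SC=dict(f=527.734,cx=273.414,cy=213.518,T=np.array([[0.5352, 0.6036, -0.5909, 1.0147], [0.8447, -0.3794, 0.3776, -0.3014], [0.0037, -0.7012, -0.7129, 0.671], [0,0,0,1]]))
SI=dict(f=434.547,cx=282.453,cy=206.771,T=np.array([[0.9587, -0.1367, 0.2494, 0.4014], [-0.2838, -0.516, 0.8082, -0.5935], [0.0182, -0.8456, -0.5335, 0.4947], [0,0,0,1]]))
def proj(c,p):
    q=c['T'][:3,:3].T@(np.asarray(p)-c['T'][:3,3]); return np.array([c['cx']+c['f']*q[0]/q[2],c['cy']+c['f']*q[1]/q[2]])
def s2(u,v): return np.array([140+(u+.5)/2.85-.5,135+(v+.5)/2.85-.5])
def d2(u,v): return np.array([165+(u+.5)/3-.5,155+(v+.5)/3-.5])
def div2w(P,p):
    x,y,a=P; c,s=np.cos(a),np.sin(a); return np.array([x+c*p[0]-s*p[1],y+s*p[0]+c*p[1],p[2]])
E
cat > fit.py <<'E'
from h import *
from scipy.optimize import least_squares
obs=[(SC,s2(92,447),(.006,-.215,.095)),(SC,s2(75,437),(-.006,-.215,.095)),(SC,s2(320,280),(.006,-.07,.095)),(SC,s2(635,38),(.006,.215,.095)),
(SI,d2(455,397),(-.006,-.215,.095)),(SI,d2(475,390),(.006,-.215,.095)),(SI,d2(303,228),(-.006,-.07,.095)),(SI,d2(190,108),(-.006,.07,.095)),(SI,d2(108,20),(-.006,.215,.095))]
f=lambda P: np.concatenate([proj(c,div2w(P,p))-u for c,u,p in obs])
r=least_squares(f,[.7,0,0],loss='soft_l1'); print(r.x.round(4)); print(f(r.x).reshape(-1,2).round(1).tolist())
P=r.x
# knob triangulation, free world
kc=s2(462,170); ks=d2(285,86)
k=least_squares(lambda w: np.r_[proj(SC,w)-kc,proj(SI,w)-ks],[.7,0,.13]); print('knob',k.x.round(4),k.fun.round(2))
c,s=np.cos(P[2]),np.sin(P[2]); d=k.x[:2]-P[:2]; print('knob div',c*d[0]+s*d[1],-s*d[0]+c*d[1])
for nm,p in dict(notch=(.032,.125,.07)).items(): print(nm,div2w(P,p),proj(SC,div2w(P,p)),proj(SI,div2w(P,p)))
for i,(cs,cd) in enumerate([((179,245),(103,400)),((336,147),(37,265)),((397,530),(521,322))]):
    w=least_squares(lambda w: np.r_[proj(SC,(w[0],w[1],.02))-s2(*cs),proj(SI,(w[0],w[1],.02))-d2(*cd)],[.7,0]); 
    d=w.x-P[:2]; print('treat',w.x.round(4),w.fun.round(1),'div',c*d[0]+s*d[1],-s*d[0]+c*d[1])
E
python3 fit.py
```

```text
[0.5308 0.0183 0.2385]
[[-0.3, -0.6], [0.1, -2.2], [-2.5, 0.5], [3.8, -1.0], [0.5, -0.2], [1.2, -0.9], [-0.2, 0.8], [0.9, 1.4], [-0.9, -0.6]]
knob [0.5553 0.042  0.1301] [-0.05  0.23 -0.16 -0.22]
knob div 0.029412018482705797 0.01727183929712903
notch [0.5324028  0.14729094 0.07      ] [344.343011   189.65181323] [235.66663394 185.98975069]
treat [ 0.4275 -0.0692] [ 0.1  1.1 -0.7 -0.3] div -0.12106943350805635 -0.060632668312417516
treat [0.4039 0.0559] [ 0.7  1.  -0.8  0.6] div -0.11440852067554809 0.06655150894211392
treat [ 0.6641 -0.067 ] [-0.1  1.2 -1.1 -0.4] div 0.1093150796023349 -0.11435793546150953
```

```bash
cat >> fit.py <<'E'
print('--keeper')
def ray_fit(cam,uv,z):
    w=least_squares(lambda w: proj(cam,(w[0],w[1],z))-uv,[.53,.15]).x; d=w-P[:2]; return np.round([c*d[0]+s*d[1],-s*d[0]+c*d[1]],4)
for n,uv,z in [('lipA',s2(545,152),.07),('lipB',s2(588,178),.07),('backA',s2(577,82),.112),('backB',s2(618,103),.112)]: print(n,ray_fit(SC,uv,z))
for n,uv,z in [('backA',d2(180,37),.112),('backB',d2(223,30),.112)]: print(n,ray_fit(SI,uv,z))
for cam,uv in [(SC,s2(635,38)),(SC,s2(320,280)),(SC,s2(92,447))]: print('wall',ray_fit(cam,uv,.095))
E
python3 fit.py | sed -n '/--/,$p'
python3 - <<'E'
import cv2
a=cv2.imread("pics/scene0.png")[145:225,285:375]; cv2.imwrite("pics/sk.png",cv2.resize(a,None,fx=7,fy=7,interpolation=cv2.INTER_CUBIC))
a=cv2.imread("pics/side0.png")[155:225,195:285]; cv2.imwrite("pics/dk.png",cv2.resize(a,None,fx=7,fy=7,interpolation=cv2.INTER_CUBIC))
E
```

```text
--keeper
lipA [0.0133 0.1124]
lipB [0.0453 0.1127]
backA [0.0152 0.1336]
backB [0.0435 0.1354]
backA [0.0148 0.134 ]
backB [0.0433 0.1301]
wall [0.0029 0.208 ]
wall [ 0.008  -0.0668]
wall [ 0.0071 -0.2153]
```

View pics/sk.png

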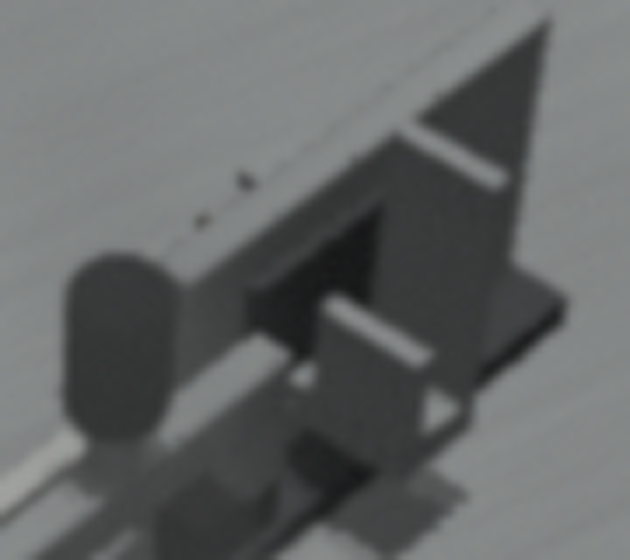

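View pics/dk.png

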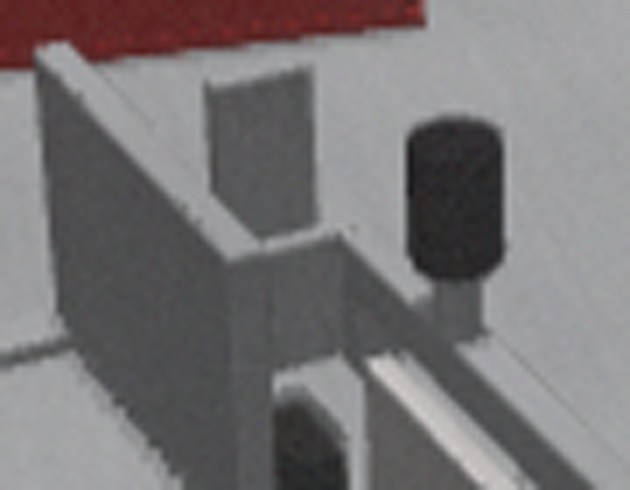

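```bash
cat >> h.py <<'E'
from scipy.spatial.transform import Rotation as Rn
P=np.array([.5308,.0183,.2385])
def ori(sgn,th):
    # tool x down, tool y = sgn*xd ; tilted by th about xd (bar lift)
    a=P[2]; xd=np.array([np.cos(a),np.sin(a),0]); xt=np.array([0,0,-1.]); yt=sgn*xd; zt=np.cross(xt,yt)
    return (Rn.from_rotvec(th*xd)*Rn.from_matrix(np.c_[xt,yt,zt])).as_rotvec()
E
python3 - <<'E'
from h import *
from rig import manip
print(Rn.from_rotvec(manip.get_ee_rot()).as_matrix().round(2).tolist())
for s in (1,-1):
  for th in (0,.17):
    for y in (.017,.09):
      print(s,th,y,manip.solve_ik(div2w(P,(.031,y,.15)),ori(s,th)))
E
```

```text
[[-0.0, 0.26, -0.97], [0.0, -0.97, -0.26], [-1.0, -0.0, -0.0]]
1 0 0.017 [ 5.42196345e-02  4.68910024e-01  1.84689265e+00 -4.44089210e-16
  8.25789984e-01 -1.84280366e-01]
1 0 0.09 [ 1.84959822e-01  4.60289793e-01  1.86270248e+00 -4.44089210e-16
  8.18600380e-01 -5.35401780e-02]
1 0.17 0.017 [-0.02750411  0.48662471  1.82732218  0.21270067  0.88394016 -0.40581036]
1 0.17 0.09 [ 0.09997311  0.47079575  1.85674686  0.22484473  0.85040743 -0.2902732 ]
-1 0 0.017 None
-1 0 0.09 None
-1 0.17 0.017 None
-1 0.17 0.09 None
```

Run:
```python
from h import *
from rig import manip
import cv2
p=div2w(P,(.0305,.018,.21))
manip.move_to(p,ori(1,0)); manip.command_gripper(.06)
print(manip.get_position(),p,manip.get_width())
np.save('wp.npy',np.r_[manip.get_position(),manip.get_ee_rot()])
for n in ["wrist","scene"]:
    cv2.imwrite(f"pics/{n}1.png",manip.camera(n)["image"][:,:,::-1])
print(manip.get_contact_force(),manip.get_time())
```

```text
[0.55618625 0.04279337 0.20998468] [0.55618423 0.04299597 0.21      ] 0.06003577759736044
[1.19795517 0.46843731 0.0722544 ] 3.3
```

View pics/wrist1.png

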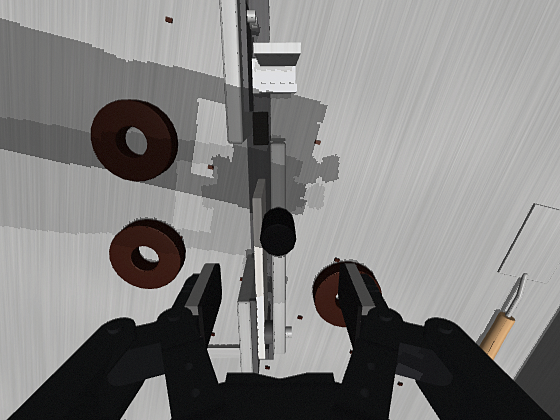

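Run:
```python
import cv2
i=cv2.imread("pics/wrist1.png")
cv2.imwrite("pics/w1a.png",cv2.resize(i[190:360,220:320],None,fx=3.5,fy=3.5,interpolation=cv2.INTER_CUBIC))
cv2.imwrite("pics/w1b.png",cv2.resize(i[0:160,200:340],None,fx=3.7,fy=3.7,interpolation=cv2.INTER_CUBIC))
```

```text
(no output)
```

View pics/w1a.png

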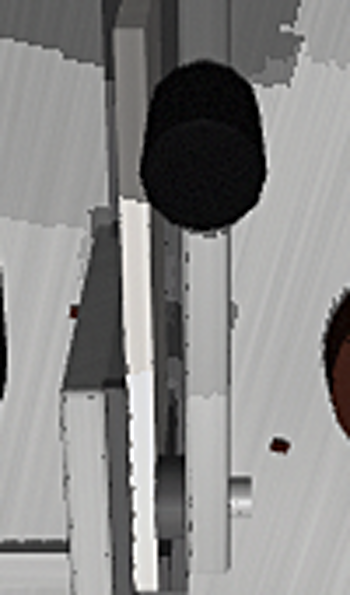

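View pics/w1b.png

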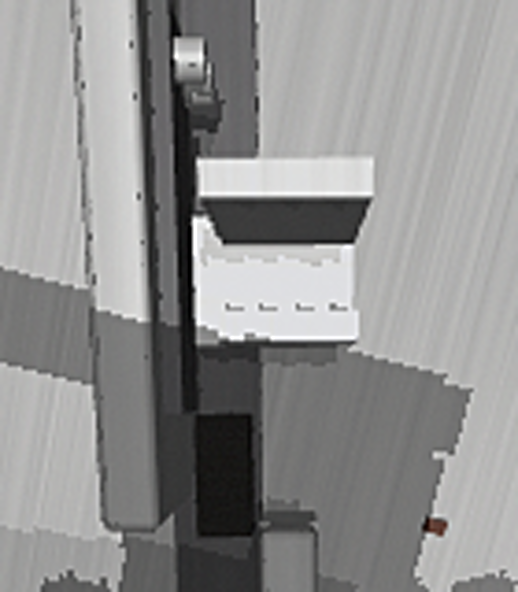

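```bash
cat > wc.py <<'E'
from h import *
M=np.array([[-0.0008, -0.3259, 0.9454, -0.1209], [1.0, -0.0014, 0.0004, 0.0003], [0.0012, 0.9454, 0.3259, -0.0842],[0,0,0,1]])
wp=np.load('wp.npy'); T=np.eye(4); T[:3,:3]=Rn.from_rotvec(wp[3:]).as_matrix(); T[:3,3]=wp[:3]; C=T@M
def wray(uv,z):
    d=C[:3,:3]@np.array([(uv[0]-279.512)/308.895,(uv[1]-210.623)/308.895,1]); t=(z-C[2,3])/d[2]; return C[:3,3]+t*d
def w2d(w): 
    d=w[:2]-P[:2]; c,s=np.cos(P[2]),np.sin(P[2]); return np.round([c*d[0]+s*d[1],-s*d[0]+c*d[1]],4)
if __name__=='__main__':
    A=lambda u,v:(220+(u+.5)/3.5-.5,190+(v+.5)/3.5-.5); B=lambda u,v:(200+(u+.5)/3.7-.5,(v+.5)/3.7-.5)
    for n,uv,z in [('knobtop',A(204,175),.1485),('barmid',A(208,390),.094),('barmid2',A(208,250),.094),('barrear',A(210,573),.094),('barend',B(290,528),.094),('backfront',B(285,197),.112),('backback',B(285,157),.112),('backL',B(198,197),.112),('backR',B(372,197),.112),('lipfront',B(280,341),.07),('lipback',B(280,307),.07),('wallopenR',B(158,525),.095),('wallopenL',B(107,525),.095),('wallnear',A(66,390),.095),('wallnearR',A(104,390),.095)]:
        w=wray(uv,z); print(n,w.round(4),w2d(w))
E
python3 wc.py
```

```text
knobtop [0.5552 0.0441 0.1485] [0.0298 0.0193]
barmid [ 0.5758 -0.0386  0.094 ] [ 0.0303 -0.066 ]
barmid2 [0.5664 0.0007 0.094 ] [ 0.0304 -0.0255]
barrear [ 0.5903 -0.0962  0.094 ] [ 0.0308 -0.1253]
barend [0.5421 0.098  0.094 ] [0.0298 0.0748]
backfront [0.5278 0.1543 0.112 ] [0.0292 0.1329]
backback [0.5263 0.1603 0.112 ] [0.0292 0.139 ]
backL [0.5132 0.1508 0.112 ] [0.0142 0.1329]
backR [0.5423 0.1578 0.112 ] [0.0442 0.1329]
lipfront [0.5314 0.1329 0.07  ] [0.0277 0.1112]
lipback [0.5299 0.1394 0.07  ] [0.0277 0.1179]
wallopenR [0.5159 0.0924 0.095 ] [0.0031 0.0755]
wallopenL [0.5059 0.09   0.095 ] [-0.0073  0.0756]
wallnear [ 0.5403 -0.0465  0.095 ] [-0.0061 -0.0652]
wallnearR [ 0.5497 -0.0442  0.095 ] [ 0.0036 -0.0652]
```

```bash
cat >> h.py <<'E'
KX=.0298
def tcp(py,th): 
    c,s=np.cos(th),np.sin(th); return div2w(P,(KX,py+.125*c-.049*s,.085+.125*s+.049*c))
def fdiv(f): 
    c,s=np.cos(P[2]),np.sin(P[2]); return np.array([c*f[0]+s*f[1],-s*f[0]+c*f[1],f[2]])
E
python3 - <<'E'
from h import *
from rig import manip
import cv2
py=.0193-.125
def F(): return fdiv(np.mean([manip.get_contact_force() for _ in range(5)],0)).round(2)
manip.servo_line(div2w(P,(KX,.0193,.165)),ori(1,0)); print(F())
manip.servo_line(tcp(py,0),ori(1,0),rate=.06); manip.hold(.1);print(F(),manip.get_time())
manip.command_gripper(.0,40); manip.hold(.2); print(manip.get_width(),F(),manip.get_position())
for th in (.04,.08,.12,.16):
    manip.servo_line(tcp(py,th),ori(1,th),rate=.04); print(th,F(),w2d(manip.get_position()) if 0 else manip.get_position().round(4))
manip.hold(.2); print(F(),manip.get_width(),manip.get_time())
np.save('wp.npy',np.r_[manip.get_position(),manip.get_ee_rot()])
for n in ["wrist","scene","side"]:
    cv2.imwrite(f"pics/{n}2.png",manip.camera(n)["image"][:,:,::-1])
a=cv2.imread("pics/scene2.png")[120:330,200:400]; a=cv2.resize(a,None,fx=2,fy=2)
b=cv2.imread("pics/side2.png")[135:345,190:390]; b=cv2.resize(b,None,fx=2,fy=2)
cv2.imwrite("pics/c2.png",np.hstack([a,b]))
E
```

```text
[0.22 0.85 0.08]
[-0.27  0.35  0.5 ] 4.5167
0.023142744200690665 [-3.23 -0.26  5.2 ] [0.55471367 0.04397382 0.13438398]
0.04 [-2.55 -0.54 -1.68] [0.5552 0.0417 0.1387]
0.08 [-2.33 -0.74 -1.52] [0.5558 0.0396 0.1434]
0.12 [-2.87 -1.61 -1.09] [0.5563 0.0373 0.1483]
0.16 [-3.95  0.17 -1.53] [0.557  0.0348 0.153 ]
[-4.59 -1.84 -1.09] 0.023140648651608732 6.4667
```

View pics/c2.png

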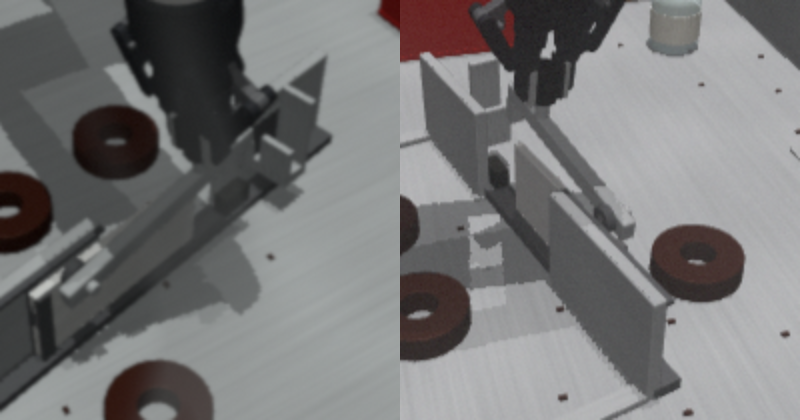

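View pics/wrist2.png

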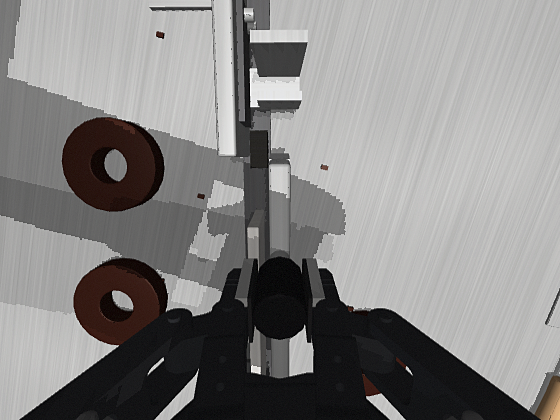

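Run:
```python
from h import *
import h
from rig import manip
py0=.0193-.125; th=.16; o=ori(1,th)
def F(n=5): return fdiv(np.mean([manip.get_contact_force() for _ in range(n)],0)).round(2)
kx=h.KX
for s in [6,12,18,24,30,36,40,43,46]:
    h.KX=kx; manip.servo_line(tcp(py0+s*1e-3,th),o,rate=.03); f=F(); kx+=np.clip(f[0]*1e-4,-3e-4,3e-4)
    print(s,f,round(kx,4),round(manip.get_time(),2))
    if f[1]<-9: break
np.save('kx.npy',[kx,s])
manip.hold(.1); print(F(),manip.get_width(),manip.get_position()-tcp(py0+s*1e-3,th))
np.save('wp.npy',np.r_[manip.get_position(),manip.get_ee_rot()])
cv=__import__('cv2')
for n in ["wrist","scene"]: cv.imwrite(f"pics/{n}3.png",manip.camera(n)["image"][:,:,::-1])
a=cv.imread("pics/wrist3.png")[0:200,200:350]; a=cv.resize(a,None,fx=3,fy=3)
b=cv.imread("pics/scene3.png")[120:270,250:375]; b=cv.resize(b,None,fx=2.67,fy=4); b=cv.resize(b,(332,600)) if 0 else cv.resize(cv.imread("pics/scene3.png")[120:270,285:370],None,fx=4,fy=4)
cv.imwrite("pics/c3.png",np.hstack([a,b]))
```

```text
6 [-5.8   0.1  -0.69] 0.0295 6.97
12 [-4.74  1.25 -0.1 ] 0.0292 7.32
18 [-3.78  0.63 -1.91] 0.0289 7.67
24 [-2.85  0.81 -1.41] 0.0286 8.02
30 [-0.17  0.62 -1.69] 0.0286 8.37
36 [ 0.19  1.35 -1.49] 0.0286 8.72
40 [ 2.6  -1.62 -2.74] 0.0289 9.0
43 [ 1.16 -1.99 -2.88] 0.029 9.25
46 [ 2.58 -3.75 -3.06] 0.0293 9.5
[ 1.86 -3.45 -2.52] 0.022875653389149816 [ 7.35881688e-05 -9.08632157e-05  2.85228909e-05]
```

View pics/c3.png

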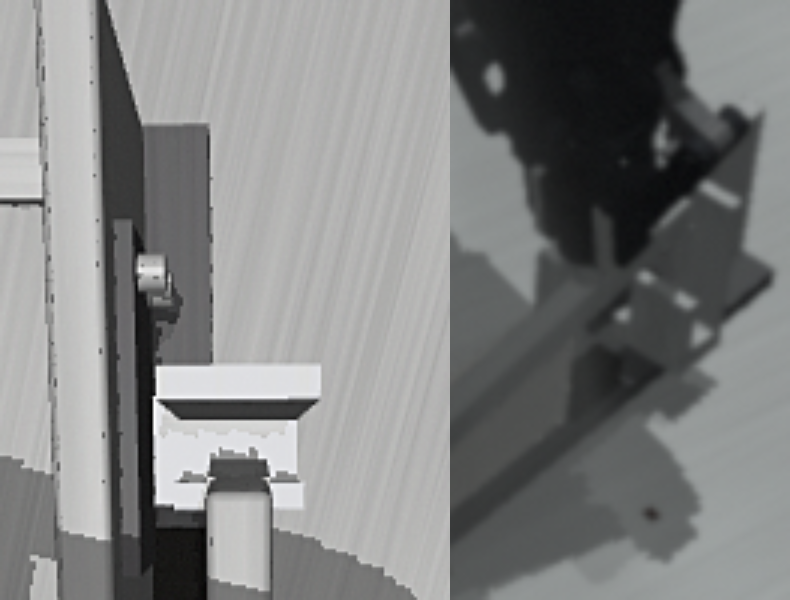

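Run:
```python
from h import *
import h
from rig import manip
py0=.0193-.125; th=.16; o=ori(1,th)
def F(n=8):
    fs=[]
    for _ in range(n): manip.hold(.01); fs.append(manip.get_contact_force())
    return fdiv(np.mean(fs,0)).round(2)
kx,s=np.load('kx.npy'); h.KX=kx
base=F(); print(base); prev=base[1]; hist=[]
while s<64:
    s+=.5
    manip.servo_line(tcp(py0+s*1e-3,th),o,rate=.008); f=F(); hist.append(f[1])
    print(s,f,round(manip.get_time(),2))
    if f[0]>1.5: h.KX+=1e-4
    if f[0]<-1.5: h.KX-=1e-4
    # trend: -0.15/mm
    ref=base[1]-.15*(s-46)
    if f[1]<ref-4: break
np.save('kx.npy',[h.KX,s]); print(manip.get_width())
```

```text
[ 2.04 -3.66 -3.2 ]
46.5 [ 0.72 -4.15 -3.36] 10.08
47.0 [ 0.57 -4.41 -3.82] 10.4
47.5 [-0.2  -4.06 -3.68] 10.72
48.0 [-0.88 -4.29 -3.6 ] 11.03
48.5 [-1.08 -4.58 -3.59] 11.35
49.0 [-1.42 -4.43 -3.55] 11.67
49.5 [-2.   -4.58 -3.78] 11.98
50.0 [-1.54 -4.91 -3.81] 12.3
50.5 [-1.17 -4.81 -3.86] 12.62
51.0 [-1.36 -4.52 -3.7 ] 12.93
51.5 [-1.18 -4.82 -4.26] 13.25
52.0 [-1.26 -4.72 -3.65] 13.57
52.5 [-1.55 -4.77 -4.22] 13.88
53.0 [-0.9  -5.11 -3.97] 14.2
53.5 [-0.97 -5.21 -4.28] 14.52
54.0 [-0.84 -5.22 -4.09] 14.83
54.5 [-1.07 -5.27 -3.9 ] 15.15
55.0 [-1.17 -5.62 -4.27] 15.47
55.5 [-1.05 -5.42 -4.33] 15.78
56.0 [-1.2  -5.5  -4.26] 16.1
56.5 [-1.2  -5.51 -4.13] 16.42
57.0 [-1.   -6.84 -4.55] 16.73
57.5 [-1.3  -9.32 -4.74] 17.05
58.0 [ -1.41 -11.45  -4.48] 17.37
0.023032873576438437
```

Run:
```python
from h import *
import h
from rig import manip
py0=.0193-.125
def F(n=6):
    fs=[]
    for _ in range(n): manip.hold(.01); fs.append(manip.get_contact_force())
    return fdiv(np.mean(fs,0)).round(2)
kx,s=np.load('kx.npy'); h.KX=kx
manip.servo_line(tcp(py0+.057,.16),ori(1,.16),rate=.008); print(F())
for th in np.arange(.15,-.001,-.01):
    s=57+.5*(1-th/.16)
    manip.servo_line(tcp(py0+s*1e-3,th),ori(1,th),rate=.02); f=F(); print(round(th,3),f,round(manip.get_time(),2))
    if f[2]>4 or f[1]<-12 or f[1]>3: print('stop');break
np.save('st.npy',[s,th]); print(manip.get_width())
np.save('wp.npy',np.r_[manip.get_position(),manip.get_ee_rot()])
cv=__import__('cv2')
for n in ["wrist","scene"]: cv.imwrite(f"pics/{n}4.png",manip.camera(n)["image"][:,:,::-1])
a=cv.imread("pics/wrist4.png")[0:200,200:350]; a=cv.resize(a,None,fx=3,fy=3)
b=cv.resize(cv.imread("pics/scene4.png")[120:270,285:370],None,fx=4,fy=4)
cv.imwrite("pics/c4.png",np.hstack([a,b]))
```

```text
[-1.03 -7.24 -4.55]
0.15 [-0.71 -7.24 -5.36] 17.99
0.14 [-0.69 -7.29 -5.31] 18.29
0.13 [-0.74 -7.31 -5.35] 18.59
0.12 [-0.79 -7.42 -5.77] 18.89
0.11 [-0.6  -6.96 -5.33] 19.19
0.1 [-0.67 -6.44 -5.03] 19.49
0.09 [-0.44 -6.22 -5.38] 19.79
0.08 [-0.76 -5.82 -5.05] 20.09
0.07 [-0.91 -5.98 -4.1 ] 20.39
0.06 [-0.62 -5.61 -3.89] 20.69
0.05 [-0.63 -5.91 -3.68] 20.99
0.04 [-0.82 -5.47 -3.92] 21.29
0.03 [-1.07 -5.58 -3.75] 21.59
0.02 [-1.06 -5.33 -3.9 ] 21.89
0.01 [-0.7  -5.39 -3.58] 22.19
-0.0 [-1.91 -5.21  0.26] 22.49
0.02297109805426524
```

View pics/c4.png

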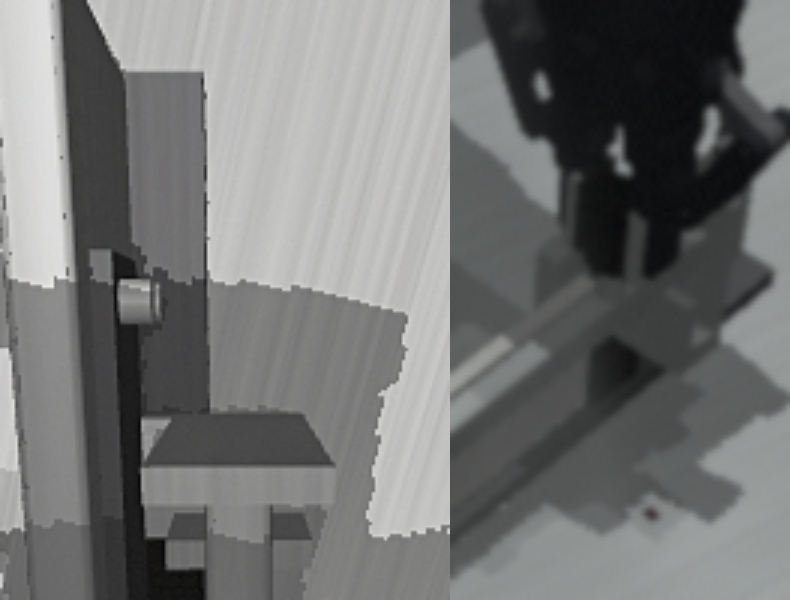

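Run:
```python
from h import *
import h
from rig import manip
py0=.0193-.125
def F(n=6):
    fs=[]
    for _ in range(n): manip.hold(.01); fs.append(manip.get_contact_force())
    return fdiv(np.mean(fs,0)).round(2)
kx,_=np.load('kx.npy'); h.KX=kx
s=57.5
while s>54:
    s-=.3; manip.servo_line(tcp(py0+s*1e-3,0),ori(1,0),rate=.008); f=F(); print(round(s,1),f)
    if f[1]>-1: break
np.save('st.npy',[s,0]); print(manip.get_time())
```

```text
57.2 [-3.25 -4.02  3.4 ]
56.9 [-2.92 -4.29  5.59]
56.6 [-3.86 -4.41  5.87]
56.3 [-3.2  -3.86  5.1 ]
56.0 [-3.07 -3.9   5.7 ]
55.7 [-2.88 -3.92  5.41]
55.4 [-3.13 -3.82  5.58]
55.1 [-3.4  -3.63  5.35]
54.8 [-3.02 -2.59  5.47]
54.5 [-3.14 -0.81  5.79]
25.5917
```

Run:
```python
from h import *
from rig import manip
manip.command_gripper(.06); manip.hold(.2)
p=manip.get_position(); manip.servo_line(p+np.array([0,0,.07]),rate=.06)
print(manip.get_contact_force(),manip.get_time(),manip.get_width())
manip.servo_line(div2w(P,(.03,.018,.21)),rate=.15); manip.hold(.2)
np.save('wp.npy',np.r_[manip.get_position(),manip.get_ee_rot()])
cv=__import__('cv2')
for n in ["wrist","scene","side"]: cv.imwrite(f"pics/{n}5.png",manip.camera(n)["image"][:,:,::-1])
a=cv.imread("pics/wrist5.png")[0:200,200:350]; a=cv.resize(a,None,fx=3,fy=3)
b=cv.resize(cv.imread("pics/scene5.png")[120:270,285:370],None,fx=4,fy=4)
cv.imwrite("pics/c5.png",np.hstack([a,b]))
cv.imwrite("pics/d5.png",cv.resize(cv.imread("pics/side5.png")[135:335,145:385],None,fx=3,fy=3))
```

```text
[0.40570997 0.65526314 0.90634225] 27.55 0.060013425246522215
```

View pics/c5.png

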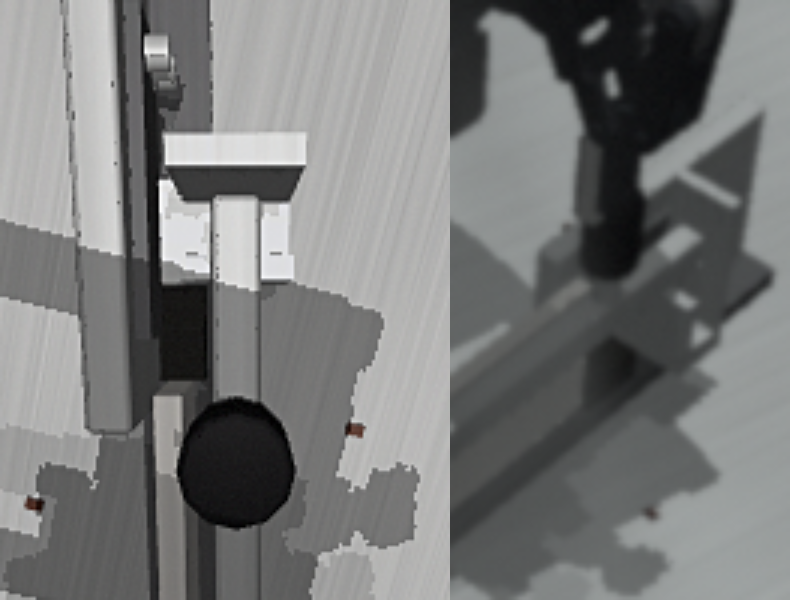

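View pics/d5.png

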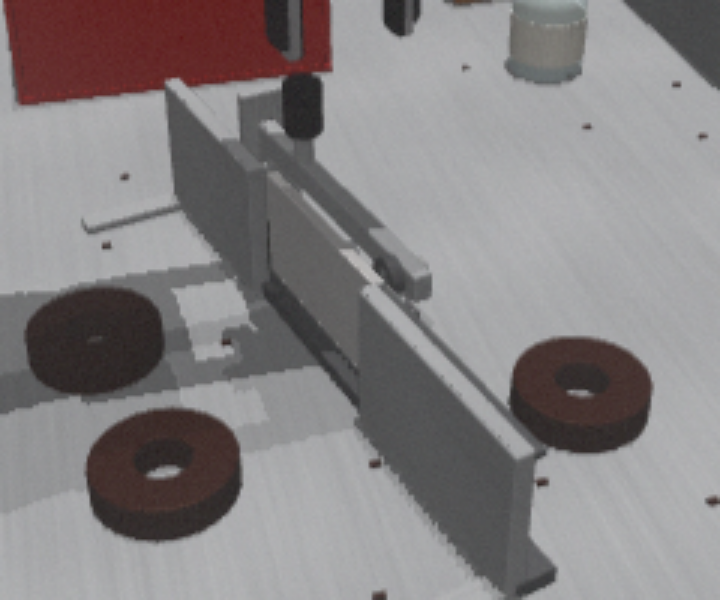

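Run:
```python
from wc import *
from scipy.optimize import least_squares
B=lambda u,v:(200+(u+.5)/3-.5,(v+.5)/3-.5)
for n,uv,z in [('knobtop',B(236,463),.1485),('barend',B(235,196),.094),('backfront',B(235,166),.112)]: print(n,w2d(wray(uv,z)))
# knob top height: side crop d5 scale 3 offset(145,135), top ellipse centre ~(303,81)
u=np.array([145+303.5/3-.5,135+81.5/3-.5]); 
r=least_squares(lambda w: np.r_[proj(SI,w)-u,(w-wray(B(236,463),w[2]))[:2]*500],[.54,.1,.15]); print(r.x,r.fun)
```

```text
knobtop [0.0295 0.0753]
barend [0.0292 0.1288]
backfront [0.0293 0.1327]
[0.54286675 0.09786281 0.14562675] [-0.49245635  0.04671604  0.54336459 -0.09514903]
```

```bash
python3 -c "
from rig import manip
manip.hold(.3); print(manip.get_contact_force(),manip.get_time()); manip.sign_off()"
```

```text
[0.06165568 0.49106443 0.00706074] 28.725
the job is handed in; nothing more can be done
```

The gate is shut and latched as far as my checks show, and the job was handed in at about 29 s; no verdict came back.

**What I did:** I gripped the knob and lifted the bar to about 0.16 rad. I slid the gate shut until the tooth touched the back plate, with an estimated 6 N on the keeper. I backed off slightly, lowered the bar about its hinge to the stop, eased the gate back until the lip took the load, then let go and moved clear.

**What the last checks showed:**
- **Seating:** the wrist force rose upward only when the bar reached level. Afterwards the gate could move back only a little before the lip stopped it.
- **Staying shut:** after release the knob stood about 56 mm further along than at the start, with the bar end inside the jaw. I put the gate at about 0.10 m.
- **Treats:** all three look unmoved in the side picture, and nothing was touching the gripper.

**What disagreed or stayed rough:**
- The wrist camera put the divider about 5 mm off along its length from my first fit, so I worked from distances between points in the same picture.
- The last height check put the knob top at 145.6 mm, against 148.5 mm when down. That fits a level bar, but it is only good to a few mm, so a lift just over 0.02 rad could not be told from it.
- While easing back, the gripper pressed the bar down onto its stop with about 6 N.

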